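Lock the ducat's cover with its quarter-turn stud

TASK

The cover over the gold ducat has been left unfastened: push the sprung winged stud of the mount that holds the ducat down and, keeping it down, turn it about a quarter turn clockwise (seen from above) until it locks, then let go so that it stays locked. Do not press or turn the stud of the empty mount next to it.

Things in the scene. Friction and masses are not known exactly. Their poses are not given: they have to be found in the camera images.
- ducat_wing (a point): Centre, half-way up, of the steel wing on the stud of the mount holding the 44 mm gold ducat: upright bar 36 mm long (x), 12 thick (y, pinch here), 24 tall. 12 mm below this point is the top of a round 44 mm flange, 4 thick, that moves with it; fingertips may rest on it. At the start 66 mm above the desk, x along the mount towards the coin; locked, the wing lies across it, 62 mm up.
- ducat_press (a joint): How far the ducat mount's stud is pushed down, m: 0 up (start), 0.010 hard stop. The spring pushes up with 3 N at 0, 7 N at 0.010. It turns only while down more than 0.007. Let go when locked it stays at 0.004; let go unlocked it springs up to 0 or jams at 0.0065.
- ducat_turn (a joint): Turn of the ducat mount's stud, rad, growing clockwise seen from above: 0 at the start, hard stop at 1.43. The lock's seat is at 1.40 (80 degrees): let go between 1.30 and 1.43 the stud springs up 2.5 mm into the seat and cannot turn back. Friction 0.02 N m.
- empty_wing (a point): The same point on the identical stud, also up, of the other mount, whose round cork well is empty; leave it up. Both mounts are walnut blocks 190 x 110 mm fixed to the desk, the top of the clear cover 39 mm high; the well's centre is 90 mm from the stud's axis. Only the stud stands above the cover.
Mind the look-alikes: they are no part of the job. Leave any green or orange look-alike of the part that bears ducat_wing alone.

How it is judged (in metres and radians):
On the way:
1. the ducat mount's stud is pushed down at least 5 mm against its spring (value of joint ducat_press above 0.005 m), for 0.05 s.
At the end, for the whole second after the job is handed in: The ducat mount's stud has been let go and is locked: turned at least 1.15 rad (66 degrees) clockwise and held down by its seat, between 2.5 and 5.5 mm below its raised height. The empty mount's stud is still up, within 3 mm of where it was (value of joint ducat_turn above 1.15 rad and value of joint ducat_press between 0.0025 and 0.0055 m and distance of empty_wing from where it was at the start of the episode below 0.003 m); the robot touches nothing.
It fails at once if the empty mount's stud is pushed down 5 mm or more (distance of empty_wing from where it was at the start of the episode above 0.005 m).
It also fails if it takes over 38 s, if anything falls off the work surface, if the arm or the gripper's body presses on something with over 40 N, if the wrist force passes 120 N, or if a joint passes its speed limit or range.

ROBOT

A 6-joint arm with a two-finger parallel gripper is mounted at the origin on the work surface. World frame = base frame: x ahead of the robot, y to its left, z up, the work surface at z = 0. Lengths are in mm, angles in rad, forces in N, time in s.
With the tool pointing down it reaches from about 275 to 725 mm from the base axis. Payload 5.6 kg.
Tool frame: the origin (TCP) lies at the centre of the arm's flange, where the gripper is bolted on; the fingertips stand 173 mm ahead of it and the grasp point (between the pads) lies 155 mm ahead of it; z points along the fingers, y is the line along which they close (so a half turn about z gives the same grasp; the last joint's range is limited). The gripper opens to 85 mm and grips with 20 to 120 N. Pads are 22 mm wide; open, the fingers measure 114 mm over their backs; the gripper's body (76 mm by 85 mm) begins 54 mm behind the grasp point. The pads swing forward as they close: fully open they stand 13 mm farther back than shut.
Start: joints at [-0.84, 0.255, 0.108, 0, -1.424, -0.285], TCP at [237.167, -496.231, 404.683] pointing down, gripper open.
Joint ranges: [-2.95, 2.95], [-1.21, 1.97], [-1.09, 1.5], [-2.87, 1.71], [-2.94, -0.07], [-3.05, 3.05]. Speed limits (rad/s): [2.57, 2.57, 3.14, 3.14, 3.14, 3.14].

INTERFACE

Orientations are given as a unit quaternion [x, y, z, w].
In Python, from rig import sensors, read_camera, camera_model, order gives the robot as it stands.
- The arm moves only by the shell command python3 -m crank 'ROWS' [FORCE]. ROWS is text: rows parted by semicolons, each of 5 numbers parted by spaces: the opening, from 0 (shut) to 1 (fully open), then the shift along the tool's x, y, z in mm, then the turn about the tool's z in degrees. A call has 1 to 8 rows; each row shifts and turns the commanded pose from where the row before left it, along the tool's axes as they then stand; what a row does not reach is not made up. A row lasts 1/10 s, in which the tool goes at most 50 mm and 8.59 degrees, less where a joint would pass 70% of its speed; a pose out of reach is approached as far as the arm can. A call with a gripper value outside its range is refused whole. The fingers move at their own pace and stop on an object; FORCE is the grip in N (left out, the last holds). Time passes only in rows, so rows that do not move let the fingers close. It gives the time, the measured TCP pose, the force, the opening and the grip force at its end, in the units of the state.
- sensors.sense(): the state, without advancing time (a new reading comes with each control period).
- read_camera(name): name is "scene" or "top" or "wrist"; returns the picture (400x640x3 uint8, red, green, blue); there is no depth.
- camera_model(name): a dict with "camera_matrix" (3x3 intrinsics, pixels), "eye" and "attitude" of the camera in the world; the wrist camera has in their place "mount" (4x4, takes a point from camera to tool coordinates, whose origin is the TCP and whose axes are the flange's). Camera axes: x right, y up, looking along -z (the intrinsics and any distortion apply to the point x, -y, -z); pixel columns grow to the right and rows downward; lengths in mm; the calibration is good to about 2 mm. A picture is of the moment at which its call begins: read the wrist's pose just before it. camera_model takes no time and is no camera call.
- order.sign_off(): hands the job in; it is judged then, once.
The state is a dict: "time": time; "joint_pos": joint angles; "joint_vel": joint speeds; "joint_efforts": joint torques, N m; "position": TCP position; "tool_rot": TCP orientation; "ft_force": force on the tool from outside, world axes, zero at the start; "ft_torque": the same for the moment, N m; "finger_gap": finger opening in mm; "grasp_force": force on a finger pad.
Only numpy, scipy, OpenCV 4.12 (cv2) and the standard library are available. Lean on these libraries where they do the work, as an engineer would, in place of code of your own. Each camera call takes 0.05 s, during which the arm holds its last target. There are 200 camera calls.

## Working session

There is one attempt and no reset: what is moved stays moved. The work goes in short steps, Python scripts to look and compute and a shell command to move; the robot and the scene stay as the last step left them, time stands still between calls to the robot, and variables do not carry over. Pictures are saved under pics/ and viewed, at most 10 in all, crops included, and the job is handed in when it is done.

```bash
mkdir -p pics; python3 - <<'E'
from rig import sensors, read_camera, camera_model, order
import cv2
for n in ("top","scene"):
    im=read_camera(n); cv2.imwrite(f"pics/{n}0.png",im[:,:,::-1])
    m=camera_model(n); print(n,m)
s=sensors.sense(); print(s["time"],s["position"],s["tool_rot"],s["finger_gap"])
print(camera_model("wrist"))
E
```

```text
top {'camera_matrix': array([[400.54233609,   0.        , 317.63886572],
       [  0.        , 400.54233609, 194.97370729],
       [  0.        ,   0.        ,   1.        ]]), 'eye': array([332.4948741 , -84.41996419, 843.94219369]), 'attitude': array([ 0.03591877, -0.03811205, -0.69736652,  0.71479875])}
scene {'camera_matrix': array([[467.798541  ,   0.        , 324.48987141],
       [  0.        , 467.798541  , 201.9981854 ],
       [  0.        ,   0.        ,   1.        ]]), 'eye': array([ 964.65194965, -426.61234793,  974.18350805]), 'attitude': array([0.27238168, 0.14969248, 0.43463666, 0.8452759 ])}
0.1 [ 237.138238   -496.09087735  403.89223879] [-2.21015075e-01  9.75270025e-01  8.16985041e-04 -2.17359865e-04] 85.14870340580767
{'camera_matrix': array([[332.14798503,   0.        , 322.12628146],
       [  0.        , 332.14798503, 201.42928726],
       [  0.        ,   0.        ,   1.        ]]), 'mount': array([[ 1.99068677e-04,  9.59853478e-01,  2.80501804e-01,
         7.15200619e+01],
       [ 9.99998918e-01, -5.99888056e-04,  1.34307933e-03,
         1.14985649e+00],
       [ 1.45742905e-03,  2.80501233e-01, -9.59852559e-01,
         3.03977314e+01],
       [ 0.00000000e+00,  0.00000000e+00,  0.00000000e+00,
         1.00000000e+00]])}
```

View pics/top0.png

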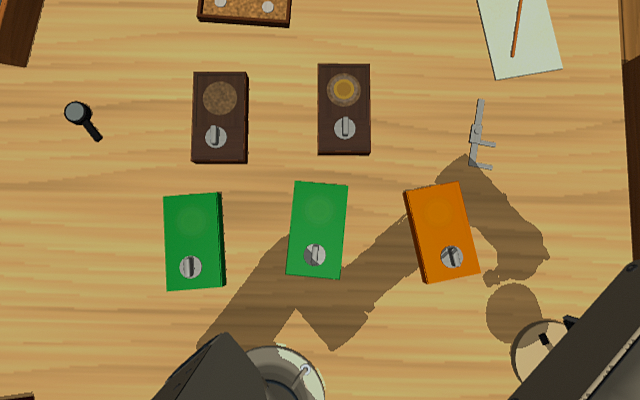

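View pics/scene0.png

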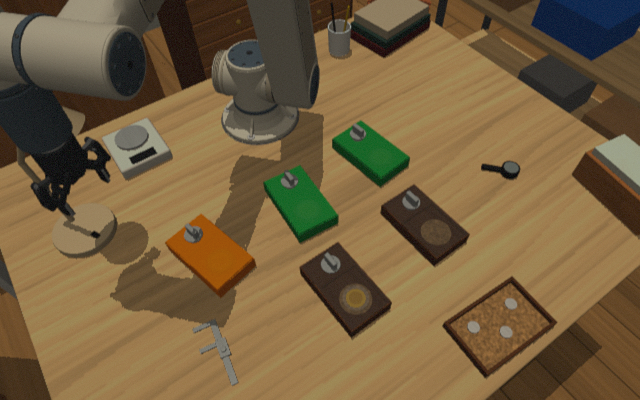

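The top view shows the ducat mount with its stud at about (345,128) and the coin at (344,90). The empty mount's stud is at (216,136). The green and orange blocks are look-alikes.

```bash
cat > h.py <<'E'
from rig import sensors, read_camera, camera_model, order
import numpy as np, cv2
from scipy.spatial.transform import Rotation as R
def pose():
    s=sensors.sense(); T=np.eye(4); T[:3,:3]=R.from_quat(s["tool_rot"]).as_matrix(); T[:3,3]=s["position"]; return s,T
def cam(n,T=None):
    m=camera_model(n)
    if n=="wrist": C=T@m["mount"]
    else:
        C=np.eye(4); C[:3,:3]=R.from_quat(m["attitude"]).as_matrix(); C[:3,3]=m["eye"]
    return m["camera_matrix"],C
def ray(n,uv,z,T=None):
    K,C=cam(n,T); p=np.linalg.inv(K)@[uv[0],uv[1],1]
    d=C[:3,:3]@[p[0],-p[1],-p[2]]; o=C[:3,3]; return o+d*(z-o[2])/d[2]
def togo(target,ax,T):
    """shift in tool axes of TCP to target; turn (deg) about tool z so tool x is along +-ax (horizontal dir)"""
    d=T[:3,:3].T@(np.array(target)-T[:3,3]); a=T[:3,:3].T@np.array([ax[0],ax[1],0])
    return d.round(1), np.degrees(np.arctan2(a[1],a[0])).round(1)
E
python3 - <<'E'
from h import *
s,T=pose()
w=ray("top",(345,127),70); c=ray("top",(344,90),36); w2=ray("scene",(331,264),66); c2=ray("scene",(355,298),36)
print(w,c,w2,c2,np.linalg.norm((c-w)[:2])); print(T.round(3), s["joint_pos"])
ax=(c-w)[:2]; print(np.degrees(np.arctan2(ax[1],ax[0])))
print(togo([*w[:2],340],ax,T))
E
```

```text
[ 550.43564769 -136.64386144   70.        ] [ 638.97497627 -135.48335733   36.        ] [ 559.21503709 -140.48952742   66.        ] [ 643.40510823 -137.44247907   36.        ] 88.54693374372386
[[-9.02000e-01 -4.31000e-01 -1.00000e-03  2.37138e+02]
 [-4.31000e-01  9.02000e-01  1.00000e-03 -4.96091e+02]
 [ 0.00000e+00  2.00000e-03 -1.00000e+00  4.03892e+02]
 [ 0.00000e+00  0.00000e+00  0.00000e+00  1.00000e+00]] [-8.40411273e-01  2.55681716e-01  1.07140279e-01 -4.18729567e-04
 -1.42389419e+00 -2.84612938e-01]
0.7509451617217028
(array([-437.7,  189.2,   64.2]), np.float64(-155.2))
```

```bash
python3 -m crank '1 -43 19 6 0;1 -44 19 6 0;1 -44 19 6 0;1 -44 19 6 0;1 -44 19 6 0;1 -44 19 6 0;1 -44 19 6 0;1 -44 19 6 0' && python3 -m crank '1 -44 19 8 0;1 -43 19 8 0;1 0 0 0 8.3;1 0 0 0 8.3;1 0 0 0 8.2;1 0 0 0 0;1 0 0 0 0;1 0 0 0 0'
python3 - <<'E'
from h import *
s,T=pose(); np.save("T1.npy",T); im=read_camera("wrist"); cv2.imwrite("pics/w1.png",im[:,:,::-1]); print(s["time"],T.round(3),s["joint_pos"])
E
```

```text
time: 0.9
position: [489.2, -205.9, 356.2]
tool_rot: [-0.221, 0.975, 0.0, -0.0]
ft_force: [0.5, -1.3, 0.4]
finger_gap: 85.1
grasp_force: 0.0
time: 1.7
position: [550.3, -136.0, 340.6]
tool_rot: [-0.008, 1.0, 0.0, -0.0]
ft_force: [0.1, -0.4, -0.5]
finger_gap: 85.7
grasp_force: 0.0
1.7 [[-1.00000e+00 -1.60000e-02 -0.00000e+00  5.50323e+02]
 [-1.60000e-02  1.00000e+00  0.00000e+00 -1.36046e+02]
 [ 0.00000e+00  0.00000e+00 -1.00000e+00  3.40603e+02]
 [ 0.00000e+00  0.00000e+00  0.00000e+00  1.00000e+00]] [ 3.34588787e-02  3.14865849e-01  2.65008938e-02 -1.14096189e-04
 -1.28262937e+00 -1.58866196e+00]
```

View pics/w1.png

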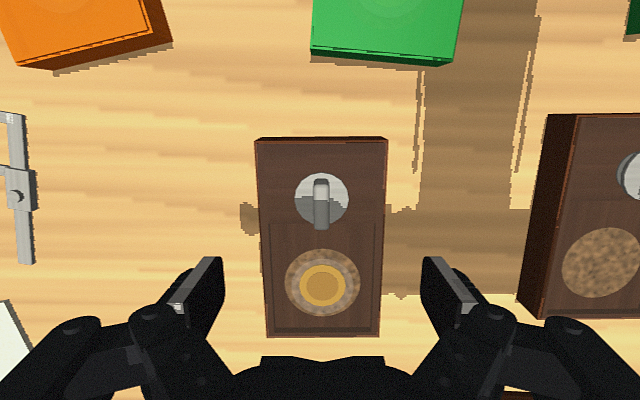

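The wrist view shows the ducat stud's flange centred near (322,198) with the wing in line with the mount, and the well with the coin at (322,283). Joint 6 would end too close to its limit this way round, so I'll turn half a turn back first.

```bash
python3 - <<'E'
from h import *
T=np.load("T1.npy")
f=ray("wrist",(322,198),54,T); c=ray("wrist",(322,284),36,T); a=ray("wrist",(321,181),78,T); b=ray("wrist",(321,228),78,T)
print(f,c,a,b); ax=(c-f)[:2]; print(np.linalg.norm(ax)); print(togo([*f[:2],340],ax,T))
for p,q in (((256,140),(267,337)),((387,138),(379,336))):print(ray("wrist",p,39,T),ray("wrist",q,39,T))
E
python3 -m crank '1 0 0 0 -8.5;1 0 0 0 -8.5;1 0 0 0 -8.5;1 0 0 0 -8.5;1 0 0 0 -8.5;1 0 0 0 -8.5;1 0 0 0 -8.5;1 0 0 0 -8.5' >/dev/null
python3 -m crank '1 0 0 0 -8.5;1 0 0 0 -8.5;1 0 0 0 -8.5;1 0 0 0 -8.5;1 0 0 0 -8.5;1 0 0 0 -8.5;1 0 0 0 -8.5;1 0 0 0 -8.5' >/dev/null
python3 -m crank '1 0 0 0 -8.5;1 0 0 0 -8.5;1 0 0 0 -8.5;1 0 0 0 -8.5;1 0 0 0 -8.5;1 0 0 0 0;1 0 0 0 0'
python3 - <<'E'
from h import *
s,T=pose(); np.save("T2.npy",T); im=read_camera("wrist"); cv2.imwrite("pics/w2.png",im[:,:,::-1]); print(s["time"],T.round(3),s["joint_pos"])
E
```

```text
[ 550.45703319 -135.49920781   54.        ] [ 638.39088041 -134.14704186   36.        ] [ 531.07859545 -136.48582551   78.        ] [ 566.95790966 -135.95453516   78.        ]
87.94424278754433
(array([-0.1,  0.5,  0.6]), np.float64(-180.0))
[ 506.89974792 -189.48874727   39.        ] [ 695.05490508 -186.41457634   39.        ]
[503.6318633  -83.88002948  39.        ] [692.12393143 -78.28695242  39.        ]
time: 4.05
position: [550.4, -136.0, 340.7]
tool_rot: [1.0, -0.008, -0.0, -0.0]
ft_force: [0.7, -1.0, -0.5]
finger_gap: 85.5
grasp_force: 0.0
4.05 [[ 1.00000e+00 -1.70000e-02 -0.00000e+00  5.50390e+02]
 [-1.70000e-02 -1.00000e+00  0.00000e+00 -1.36013e+02]
 [-0.00000e+00 -0.00000e+00 -1.00000e+00  3.40690e+02]
 [ 0.00000e+00  0.00000e+00  0.00000e+00  1.00000e+00]] [ 3.35430618e-02  3.14853283e-01  2.66768384e-02 -3.04301895e-05
 -1.28262263e+00  1.52068878e+00]
```

View pics/w2.png

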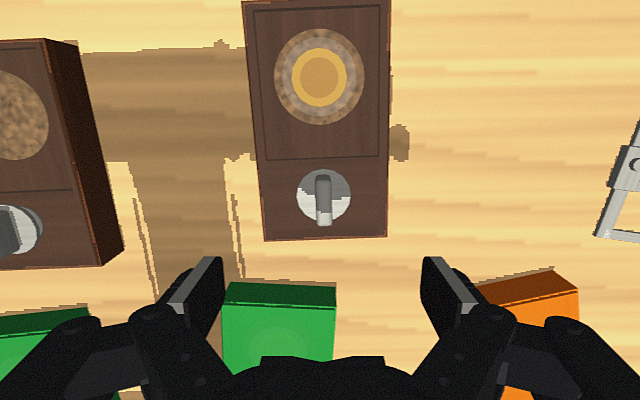

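Same stud from the other side: flange centre (323,197), wing (323,178–226), coin (320,77).

```bash
python3 - <<'E'
from h import *
T=np.load("T2.npy")
f=ray("wrist",(323.5,196),54,T); c=ray("wrist",(320,76),36,T); a=ray("wrist",(323,178),78,T); b=ray("wrist",(323.5,226),78,T)
print(f,c,a,b); m=(f+[550.46,-135.5,54])/2; ax=(c-f)[:2]; print(m,np.degrees(np.arctan2(ax[1],ax[0])),togo([*m[:2],236],ax,T))
E
```

```text
[ 550.74369896 -136.53932779   54.        ] [ 642.24505645 -135.30958149   36.        ] [ 570.60822133 -136.36488642   78.        ] [ 534.15351264 -136.16680508   78.        ]
[ 550.60184948 -136.0196639    54.        ] 0.7699889205030837 (array([  0.2,   0. , 104.7]), np.float64(-1.7))
```

```bash
python3 -m crank '0.6 0 0 30 -1.7;0.5 0 0 30 0;0.5 0 0 25 0;0.5 0 0 15 0;0.5 0 0 10 0;0.5 0 0 0 0;0.5 0 0 0 0' 30; python3 -m crank '0.3 0 0 0 0;0 0 0 0 0;0 0 0 0 0;0 0 0 0 0;0 0 0 0 0;0 0 0 0 0;0 0 0 0 0;0 0 0 0 0' 30
python3 - <<'E'
from h import *
s,T=pose(); im=read_camera("wrist"); cv2.imwrite("pics/w3.png",im[:,:,::-1]); print(s["time"],T.round(3)[:3,3],s["joint_pos"],s["ft_force"],s["ft_torque"])
E
```

```text
time: 4.8
position: [550.8, -136.0, 231.4]
tool_rot: [1.0, 0.008, 0.001, 0.0]
ft_force: [-0.9, -0.2, 1.0]
finger_gap: 42.8
grasp_force: 0.0
time: 5.6
position: [550.8, -136.4, 231.2]
tool_rot: [1.0, 0.008, 0.001, 0.001]
ft_force: [1.2, -6.2, 1.9]
finger_gap: 11.5
grasp_force: 34.4
5.6 [ 550.822 -136.4    231.186] [ 3.32127654e-02  4.00536810e-01 -1.45036733e-01  1.33644653e-03
 -1.02395843e+00  1.55355236e+00] [ 1.16275536 -6.22435906  1.90393281] [-1.86028773 -0.38381884 -0.0076907 ]
```

View pics/w3.png

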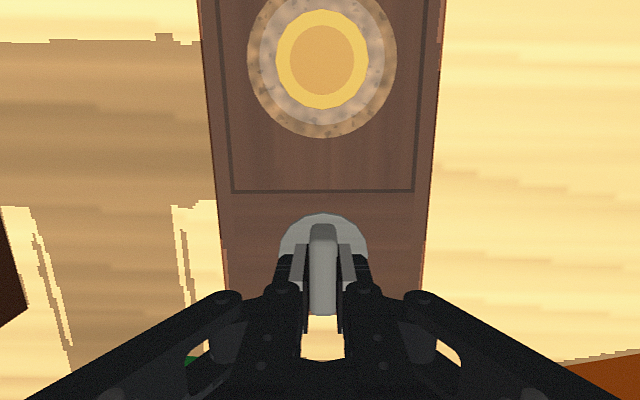

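The wing is held centrally between the pads, with a gap of 11.5 mm. Now I press.

```bash
python3 -m crank '0 0 0 2 0;0 0 0 2 0;0 0 0 2 0;0 0 0 2 0;0 0 0 0 0;0 0 0 0 0' 30
```

```text
time: 6.25
position: [550.8, -136.4, 223.5]
tool_rot: [1.0, 0.008, 0.001, 0.001]
ft_force: [-0.1, -5.1, 5.9]
finger_gap: 11.5
grasp_force: 34.8
```

```bash
python3 -m crank '0 0 0 1 0;0 0 0 1 0;0 0 0 0.5 0;0 0 0 0 0;0 0 0 0 0' 30
```

```text
time: 6.75
position: [550.8, -136.4, 221.8]
tool_rot: [1.0, 0.009, 0.001, 0.001]
ft_force: [-3.4, -5.0, 10.4]
finger_gap: 11.2
grasp_force: 35.5
```

```bash
python3 -m crank '0 0 0 0 5;0 0 0 0 5;0 0 0 0 5;0 0 0 0 5;0 0 0 0 0' 30
```

```text
time: 7.25
position: [550.8, -136.2, 221.8]
tool_rot: [0.986, -0.166, 0.001, 0.0]
ft_force: [-2.3, -2.7, 10.5]
finger_gap: 11.3
grasp_force: 35.5
```

```bash
python3 -m crank '0 0 0 0 8;0 0 0 0 8;0 0 0 0 8;0 0 0 0 8;0 0 0 0 8;0 0 0 0 8;0 0 0 0 8;0 0 0 0 0' 30; python3 -c "
from h import *
s,T=pose();print(np.degrees(np.arctan2(T[1,0],T[0,0])),s['ft_force'],s['ft_torque'],s['joint_pos'])"
```

```text
time: 8.05
position: [551.2, -135.9, 221.8]
tool_rot: [0.792, -0.61, 0.001, -0.001]
ft_force: [-0.9, -1.9, 9.0]
finger_gap: 11.3
grasp_force: 35.3
-75.2487423434595 [-0.94191274 -1.8974059   9.03098397] [-0.66458878  0.10705554 -0.00650796] [ 3.39695966e-02  4.10066772e-01 -1.57141360e-01  6.66720325e-04
 -1.00021058e+00  2.23131307e-01]
```

```bash
python3 -m crank '0 0 0 0 2;0 0 0 0 2;0 0 0 0 0.5;0 0 0 0 0;0 0 0 0 0' 30; python3 -c "
from h import *
s,T=pose();print(np.degrees(np.arctan2(T[1,0],T[0,0])),s['ft_torque'])"
python3 -m crank '0 0 0 -1 0;0 0 0 -1.5 0;0 0 0 -1.5 0;0 0 0 -1.5 0;0 0 0 0 0;0 0 0 0 0' 20
```

```text
time: 8.55
position: [551.3, -135.9, 221.8]
tool_rot: [0.769, -0.64, 0.002, -0.001]
ft_force: [0.3, -1.3, 8.7]
finger_gap: 11.2
grasp_force: 35.3
-79.52556568203339 [-0.67388951  0.0207232   0.03694249]
time: 9.15
position: [551.3, -135.9, 226.4]
tool_rot: [0.769, -0.64, 0.001, -0.001]
ft_force: [4.3, -3.3, 4.8]
finger_gap: 11.6
grasp_force: 34.7
```

```bash
python3 -m crank '0.3 0 0 0 0;0.5 0 0 0 0;0.5 0 0 0 0;0.5 0 0 0 0;0.5 0 0 -10 0;0.5 0 0 -30 0;0.5 0 0 -40 0;0.5 0 0 -40 0' 20; python3 -m crank '0.5 0 0 0 0;0.5 0 0 0 0;0.5 0 0 0 0'; python3 - <<'E'
from h import *
s,T=pose(); im=read_camera("wrist"); cv2.imwrite("pics/w4.png",im[:,:,::-1]); im=read_camera("scene"); cv2.imwrite("pics/s4.png",cv2.resize(im[200:360,260:500,::-1],None,fx=3,fy=3))
E
```

```text
time: 9.95
position: [550.0, -136.0, 347.6]
tool_rot: [0.769, -0.64, -0.0, 0.0]
ft_force: [1.5, -0.7, 0.8]
finger_gap: 42.4
grasp_force: 0.0
time: 10.25
position: [550.0, -135.9, 345.0]
tool_rot: [0.768, -0.64, -0.001, 0.0]
ft_force: [0.4, 0.3, -1.2]
finger_gap: 42.7
grasp_force: 0.0
```

View pics/w4.png

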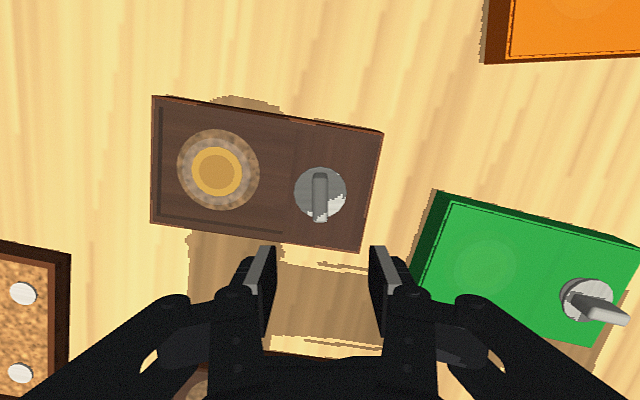

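View pics/s4.png

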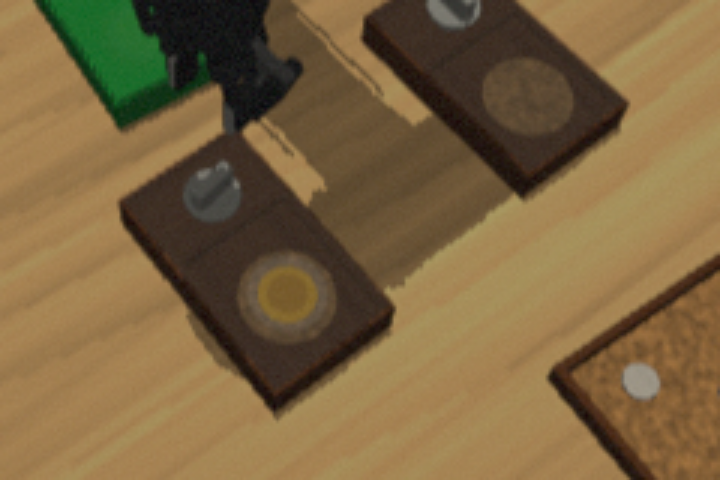

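The wrist view shows the wing at (320,195) lying across the mount, about 80° round, with the fingers clear. The spring force before release matched the seat depth. The scene crop shows the empty mount's stud unchanged.

```bash
python3 -c "
from rig import order
print(order.sign_off())"
```

```text
the job is handed in; nothing more can be done
None
```

I pressed the ducat stud to its stop, turned it about 80° clockwise and let go; by the images and wrist force it is locked. I left the empty mount's stud alone and handed the job in at about 10 s, with no verdict returned.

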